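Load a slide carrier under the microscope objective

ROBOT

A 6-joint arm with a two-finger parallel gripper is mounted at the origin on the work surface. World frame = base frame: x ahead of the robot, y to its left, z up, the work surface at z = 0. Lengths are in mm, angles in rad, forces in N, time in s.
With the tool pointing down it reaches from about 350 to 975 mm from the base axis. Payload 7.1 kg.
Tool frame: the origin (TCP) lies midway between the tips of the shut fingers; the grasp point (between the pads) lies 19 mm behind it; z points along the fingers, y is the line along which they close (so a half turn about z gives the same grasp; the last joint's range is limited). The gripper opens to 88 mm and grips with 3 to 60 N. Pads are 20 mm wide; open, the fingers measure 115 mm over their backs; the gripper's body (75 mm by 178 mm) begins 61 mm behind the grasp point.
Start: joints at [-1.247, 0.423, 1.63, -0, 1.089, -0.019], TCP at [210.095, -588.613, 222.675] pointing down, gripper open.
Joint ranges: [-3, 3], [-0.9, 2.11], [0.09, 2.58], [-1.31, 4.45], [0.11, 2.69], [-2.54, 2.54]. Speed limits (rad/s): [2.39, 2.39, 3.01, 3.14, 3.14, 3.14].

INTERFACE

Orientations are given as a rotation vector (axis times angle).
In Python, from workcell import ctrl gives the robot as it stands.
- The arm moves only by the shell command python3 -m pendant 'ROWS'. ROWS is a JSON object of lists of equal length, an entry for each row: "grip": the opening, from -1 (shut) to 1 (fully open); "linear": the shift along the tool's x, y, z in mm, a list of three; "angular": the turn, a rotation vector about the tool's x, y, z in rad, a list of three. In form: {"grip": [grip, ...], "linear": [[tx, ty, tz], ...], "angular": [[ax, ay, az], ...]}. A call has 1 to 12 rows; each row shifts and turns the commanded pose from where the row before left it, along the tool's axes as they then stand; what a row does not reach is not made up. A row lasts 1/12 s, in which the tool goes at most 41.7 mm and 7.16 degrees, less where a joint would pass 70% of its speed; a pose out of reach is approached as far as the arm can. A call with a gripper value outside its range is refused whole. The fingers move at their own pace and stop on an object; the grip force is fixed at half the most. Time passes only in rows, so rows that do not move let the fingers close. It gives the time, the measured TCP pose, the force, the opening and the grip force at its end, in the units of the state.
- ctrl.get_obs(): the state, without advancing time (a new reading comes with each control period).
- ctrl.get_image(name): name is "scene" or "side" or "wrist"; returns the picture (384x512x3 uint8, red, green, blue); there is no depth.
- ctrl.camera_params(name): a dict with "vfov" (degrees; the focal length in pixels is half the picture's height over the tangent of half this angle, whatever the lens; pixels are square), "cx", "cy" (the principal point, pixels), "R" (3x3) and "t" (3): a world point X has camera coordinates R X + t; the wrist camera has in their place "T_tool_cam" (4x4, takes a point from camera to tool coordinates, whose origin is the TCP and whose axes are the flange's). Camera axes: x right, y down, z forward; pixel columns grow to the right and rows downward; lengths in mm; the calibration is good to about 2 mm. A picture is of the moment at which its call begins: read the wrist's pose just before it. camera_params takes no time and is no camera call.
- ctrl.close_job(): hands the job in; it is judged then, once.
The state is a dict: "t": time; "qpos": joint angles; "qvel": joint speeds; "joint_torque": joint torques, N m; "ee_pos": TCP position; "orientation": TCP orientation; "ft_force": force on the tool from outside, world axes, zero at the start; "moment": the same for the moment, N m; "width": finger opening in mm; "grasp_force": force on a finger pad.
Only numpy, scipy, OpenCV 4.12 (cv2) and the standard library are available. Lean on these libraries where they do the work, as an engineer would, in place of code of your own. Each camera call takes 0.05 s, during which the arm holds its last target. There are 200 camera calls.

TASK

Take the slide carrier with the blue grip from the white tray and slide it, nose first, along the guides of the microscope stage, under the two lips and the objective, fully home against the red stop so that the two brass rollers snap into its side notches, and let go; nothing may touch the objective. Then switch the lamp on by pushing its red-balled lever all the way over. Leave the carrier with the yellow grip and the other loose things where they are.

Things in the scene. Friction and masses are not known exactly. Their poses are not given: they have to be found in the camera images.
- carrier_blue: Flat grey slide carrier with a blue grip, 205 x 60 x 6 mm (x, y, z), 0.12 kg. Origin: underside, centre of the glass slide. +x points to the round-cornered nose, which ends at x=45 mm; the tail ends at x=-160 (48 mm wide behind x=-90). Each side edge has a notch 13 mm long, 6 mm deep, at x=15 mm. The slide reaches z=7 mm.
- grip_blue (a point): Grip point on the blue grip of that carrier: an upright fin 40 mm long (carrier x=-160 to -120 mm), 14 mm thick in y, from z=6 to z=46 mm over the carrier's underside; this point lies at x=-140, y=0, z=31 mm in the carrier's frame, same axes. Pinch it across y from above.
- carrier_yellow: Carrier of the same shape with a yellow grip; to be left alone. Same axes.
- tray: White tray board 240 x 250 x 12 mm, fixed; both carriers lie side by side on its top (z=12 mm), about 120 mm apart, noses away from the robot. Origin: centre of its underside.
- microscope: White microscope, fixed. Origin on the bench under the optical axis; +x is the loading direction (away from the robot), column at y=115 to 175 mm, eyepieces to -y. Heights over the bench: nosepiece disc (radius 34 mm) from 242 mm, overhanging arm (x=-40 to 40 mm) from 270 mm, head and eyepieces up to 420 mm.
- stage_home (a point): Point on the dark stage surface under the objective, 120 mm above the bench; axes as the microscope. The carrier is home when its origin is here with the same axes. The stage surface spans x=-100 to 60, y=-75 to 75 mm. The face of the red end stop (9 mm high) is at x=46 mm.
- guide_entry (a point): Middle of the channel's mouth on the stage surface, 30 mm before stage_home, same axes. From here 80 mm onwards two aluminium rails leave a channel 62.5 mm wide; a lip on each overhangs it by 5 mm, underside 9 mm, top 13 mm over the stage: the carrier can enter only here, flat. Before it (x=-40 to 0) lead-ins 9 mm high flare to about 80 mm.
- objective: Objective lens, an aluminium barrel with a red band, 18 to 26 mm in diameter, on the optical axis. Origin: centre of its lower end, 20 mm above the stage. Nothing may touch it.
- roller_left (a joint): Spring-loaded brass detent roller (16 mm diameter) in the guide rail at stage x=+15 mm, +y side. Metres pushed back: 0 is fully out (4 mm into the channel), about 0.003 while the carrier's edge runs past it.
- roller_right (a joint): The same on the -y side.
- lamp_unit: Grey lamp control box, 100 x 100 x 50 mm, fixed, with a lever on its top. Origin: centre of its underside; the lever swings towards its +x.
- lamp_pivot (a point): Axis of the lever (along y), 72 mm above the bench. A lever block 70 x 50 mm in x, y stands around it, up to 75 mm above the bench, with a hub of 13 mm radius on the axis.
- lamp_tip (a point): Centre of the red ball (26 mm diameter) at the lever's end, 60 mm from the axis; leaning to -x when off.
- lamp (a joint): Lever angle: 0 off (leaning 0.5 rad to the box's -x), 1.0 on (leaning 0.5 rad to +x). It stays where it is left; about 1 to 2 N at the ball moves it.
- oil_bottle: Small amber bottle, 34 mm diameter, 75 mm high, bystander. Origin: centre of its underside.
- stain_jar: Glass jar with a blue cap, 60 mm diameter, 70 mm high, bystander. Origin: centre of its underside.
- slide_box: Green box 80 x 130 x 35 mm, bystander. Origin: centre of its underside.
- petri_dish: Closed dish, 90 mm diameter, 15 mm high, bystander. Origin: centre of its underside.
- mouse: Black computer mouse, 60 mm diameter, 34 mm high, bystander. Origin: centre of its underside.
Things that resemble listed ones, but are neither listed nor needed, are in the scene too. What is shaped like the lamp_unit but purple is not meant.

How it is judged (in metres and radians):
On the way, in this order (a step that is already met when the one before it is completed fails the run):
1. the blue carrier is lifted clear of the tray (height (world z) of carrier_blue above 0.045 m), for 0.1 s.
2. the blue carrier is home under the objective with both rollers in its notches (x of carrier_blue in the frame of stage_home between -0.003 and 0.003 m and y of carrier_blue in the frame of stage_home between -0.003 and 0.003 m and z of carrier_blue in the frame of stage_home between -0.003 and 0.003 m and angle between the x axis of carrier_blue and the x axis of stage_home, either way round below 0.05 rad and angle between carrier_blue's own z axis and vertical below 0.05 rad and value of joint each of roller_left, roller_right below 0.002 m), for 0.2 s.
3. the lamp lever is pushed over (value of joint lamp above 0.85 rad), for 0.2 s.
At the end, for the whole second after the job is handed in: The blue carrier lies flat and at rest on the stage with its origin within 3 mm of the home point along each axis and within 0.05 rad of its direction and of level, both rollers sprung back out (less than 2 mm pushed in), and the lamp lever stands beyond 0.85 rad (all of step 2 and value of joint lamp above 0.85 rad and linear speed of carrier_blue below 0.01 m/s); the robot touches nothing.
It fails at once if the objective is touched with more than 1 N (contact force between anything else and objective above 1 N).
It fails at once if the yellow carrier is moved more than 30 mm (distance of carrier_yellow from where it was at the start of the episode above 0.03 m).
It fails at once if another loose thing (bottle, jar, box, dish, mouse) is moved more than 30 mm (distance of any of oil_bottle, stain_jar, slide_box, petri_dish, mouse from where it was at the start of the episode above 0.03 m).
It also fails if it takes over 51 s, if anything falls off the work surface, if the arm or the gripper's body presses on something with over 40 N, if the wrist force passes 120 N, or if a joint passes its speed limit or range.

## Working session

There is one attempt and no reset: what is moved stays moved. The work goes in short steps, Python scripts to look and compute and a shell command to move; the robot and the scene stay as the last step left them, time stands still between calls to the robot, and variables do not carry over. Pictures are saved under pics/ and viewed, at most 13 in all, crops included, and the job is handed in when it is done.

```bash
ls; mkdir -p pics; python3 - <<'E'
from workcell import ctrl
import cv2,numpy as np
o=ctrl.get_obs();print(o)
for n in("scene","side","wrist"):
    im=ctrl.get_image(n);cv2.imwrite(f"pics/{n}0.png",im[...,::-1]);p=ctrl.camera_params(n);print(n,{k:np.round(v,4).tolist() for k,v in p.items()})
E
```

```text
pics
{'t': 0.0, 'qpos': array([-1.24700933e+00,  4.23824353e-01,  1.63067217e+00, -1.40641832e-07,
        1.08859610e+00, -1.90537413e-02]), 'qvel': array([ 0.00027853,  0.00143192,  0.00047663,  0.00130983, -0.00086784,
        0.00110735]), 'joint_torque': array([-1.24852464e-03, -5.44625473e+01, -2.73661995e+01,  6.43745530e-02,
        2.27085646e-02, -1.38484252e-04]), 'ee_pos': array([ 209.92117262, -588.11199785,  221.91899455]), 'orientation': array([-3.09408693e+00, -5.35646576e-01,  3.57635203e-04]), 'ft_force': array([-0.61947029, -0.21426137, -0.77021523]), 'moment': array([ 0.03711549, -0.05541552, -0.02792285]), 'grasp_force': 0.0, 'width': 88.11155751644714}
scene {'vfov': 57.0865, 'cx': 258.4635, 'cy': 190.5642, 'R': [[0.8237, 0.5667, 0.0198], [0.3276, -0.4471, -0.8323], [-0.4628, 0.6921, -0.5539]], 't': [-480.0162, -67.176, 1484.467]}
side {'vfov': 45.5352, 'cx': 257.5878, 'cy': 187.7153, 'R': [[-0.9835, 0.181, 0.004], [0.1463, 0.8076, -0.5713], [-0.1066, -0.5613, -0.8207]], 't': [506.9418, -45.5009, 1644.4929]}
wrist {'vfov': 63.0528, 'cx': 259.395, 'cy': 184.1434, 'T_tool_cam': [[0.0, -0.9587, -0.2845, 77.4883], [1.0, 0.0, 0.0, 0.3513], [-0.0, -0.2845, 0.9587, -161.8052], [0.0, 0.0, 0.0, 1.0]]}
```

View pics/scene0.png

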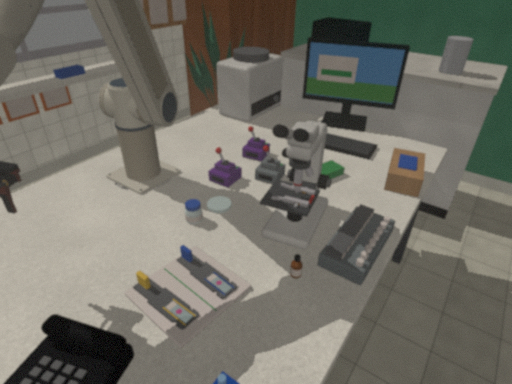

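View pics/side0.png

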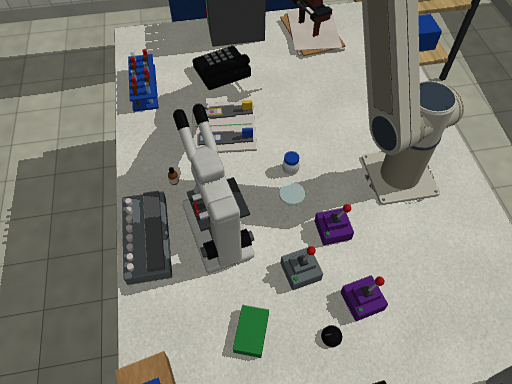

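Scene view: blue-grip carrier at about (187,255)–(232,290), yellow at (143,280)–(190,320), microscope at (300,190), grey lamp at (268,165). Side view: blue grip (248,132), yellow grip (248,108), red stop (200,200), grey lamp (302,265) with its ball (311,251). 

What could be mistaken, in side pixels: the yellow-grip carrier (248,108), the jar's blue cap (291,158) against the blue grip, and the purple lamps (335,222) and (365,297) against the grey one (302,265). I choose the blue fin at (248,132) and the grey box at (302,265), and check both in a close crop.

```bash
python3 - <<'E'
import cv2,numpy as np
a=cv2.imread("pics/scene0.png");b=cv2.imread("pics/side0.png")
A=cv2.resize(a[120:320,120:345],None,fx=1.75*1,fy=1.75,interpolation=3)
c1=cv2.resize(b[85:165,180:270],(400,356),interpolation=3)   # carriers  x4.44
c2=cv2.resize(b[165:300,175:325],(400,360)[:2],interpolation=3)
s1=cv2.resize(a[235:335,125:255],(400,308),interpolation=3)
s2=cv2.resize(a[120:245,240:350],(400,292*1),interpolation=3)
L=np.vstack([s1,s2]);R=np.vstack([cv2.resize(c1,(400,300)),cv2.resize(c2,(400,300))])
cv2.imwrite("pics/crop1.png",np.hstack([L[:600],R]))
E
```

```text
(no output)
```

View pics/crop1.png

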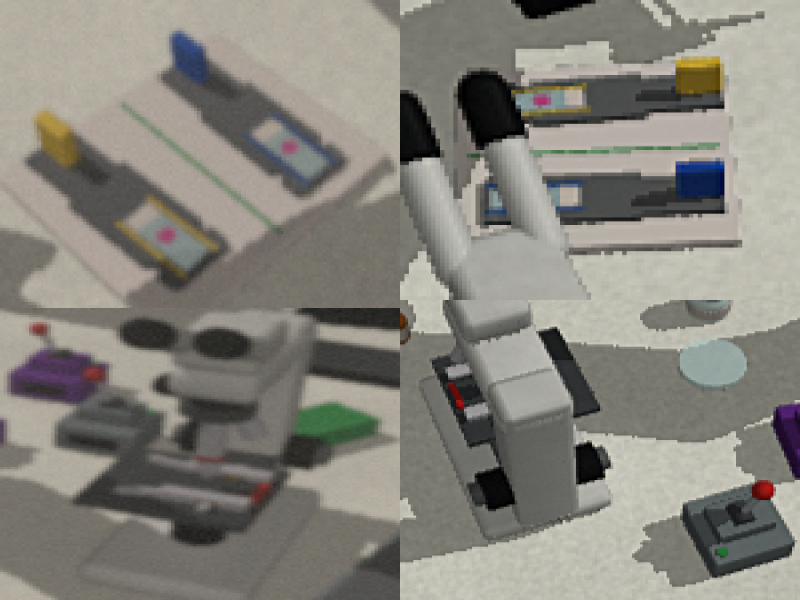

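The crops confirm it: the blue fin is on the carrier next to the microscope, and the grey box has a red ball leaning towards the robot. The loading mouth also faces the robot. Next, coarse positions.

```bash
cat > h.py <<'E'
import cv2,numpy as np
from workcell import ctrl
from scipy.spatial.transform import Rotation as Ro
def cam(n,obs=None):
    p=ctrl.camera_params(n);f=192/np.tan(np.radians(p["vfov"])/2)
    if n=="wrist":
        o=obs or ctrl.get_obs();T=np.eye(4);T[:3,:3]=Ro.from_rotvec(o["orientation"]).as_matrix();T[:3,3]=o["ee_pos"]
        M=np.linalg.inv(T@np.array(p["T_tool_cam"]));R,t=M[:3,:3],M[:3,3]
    else:R,t=np.array(p["R"]),np.array(p["t"])
    return f,p["cx"],p["cy"],R,t
def ray(c,uv):
    f,cx,cy,R,t=c;d=R.T@np.array([(uv[0]-cx)/f,(uv[1]-cy)/f,1.]);return -R.T@t,d
def onz(c,uv,z):
    o,d=ray(c,uv);return o+d*(z-o[2])/d[2]
def tri(c1,p1,c2,p2):
    o1,d1=ray(c1,p1);o2,d2=ray(c2,p2);s=np.linalg.lstsq(np.c_[d1,-d2],o2-o1,rcond=None)[0]
    a,b=o1+d1*s[0],o2+d2*s[1];return (a+b)/2,np.linalg.norm(a-b)
def proj(c,X):
    f,cx,cy,R,t=c;q=R@np.asarray(X,float)+t;return np.array([cx+f*q[0]/q[2],cy+f*q[1]/q[2]])
def hsv(im):return cv2.cvtColor(im,cv2.COLOR_RGB2HSV)
def blobs(mask,mina=6):
    n,l,s,c=cv2.connectedComponentsWithStats(mask.astype(np.uint8));return [(np.round(c[i],1).tolist(),int(s[i,4]),s[i,:4].tolist()) for i in range(1,n) if s[i,4]>=mina]
E
python3 - <<'E'
from h import *
for n in("scene","side"):
    H=hsv(cv2.imread(f"pics/{n}0.png")[...,::-1].copy());h,s,v=[H[...,i].astype(int) for i in range(3)]
    print(n,"blue",blobs((abs(h-115)<12)&(s>130)&(v>50)));print("yel",blobs((abs(h-24)<6)&(s>150)&(v>80)))
    print("red",blobs(((h<6)|(h>174))&(s>140)&(v>80)))
E
```

```text
scene blue [([407.7, 161.9], 173, [400, 156, 16, 13]), ([192.4, 203.4], 45, [187, 200, 12, 8]), ([185.2, 250.0], 28, [182, 247, 8, 7]), ([230.0, 380.4], 59, [226, 375, 12, 9]), ([215.8, 381.9], 11, [214, 380, 4, 4])]
yel [([142.8, 279.5], 86, [138, 273, 12, 15])]
red [([265.4, 147.6], 15, [264, 146, 4, 4]), ([311.1, 198.8], 10, [310, 196, 4, 7])]
side blue [([204.2, 8.8], 18, [203, 1, 3, 16]), ([291.3, 2.7], 9, [289, 0, 6, 6]), ([278.0, 3.0], 6, [277, 2, 3, 3]), ([284.0, 3.2], 10, [282, 2, 6, 5]), ([276.4, 6.7], 9, [274, 6, 6, 3]), ([186.3, 12.8], 6, [185, 12, 4, 3]), ([193.6, 14.4], 8, [192, 13, 5, 4]), ([427.9, 32.4], 650, [419, 14, 23, 37]), ([185.6, 16.8], 14, [181, 16, 10, 3]), ([143.3, 85.0], 1017, [128, 54, 30, 57]), ([247.0, 132.3], 99, [242, 128, 11, 10]), ([291.5, 157.9], 159, [285, 152, 14, 13]), ([153.3, 381.4], 55, [143, 378, 17, 6])]
yel [([246.5, 104.8], 87, [242, 100, 10, 10]), ([213.5, 108.0], 8, [210, 108, 8, 1])]
red [([144.7, 51.4], 14, [143, 49, 4, 6]), ([133.0, 60.6], 23, [131, 57, 5, 10]), ([145.9, 71.6], 25, [144, 68, 5, 9]), ([133.8, 80.9], 29, [131, 77, 6, 11]), ([195.8, 207.6], 32, [193, 202, 6, 12]), ([347.2, 207.3], 39, [344, 204, 7, 7]), ([310.9, 250.3], 49, [308, 247, 7, 8]), ([379.9, 280.9], 52, [377, 277, 7, 9])]
```

```bash
python3 - <<'E'
from h import *
a,b=cam("scene"),cam("side")
for n,p,q in(("fin",(187,253.5),(247.5,132.5)),("ball",(265.4,147.6),(310.9,250.3)),("stop",(311.1,198.8),(195.8,207.6)),("jar",(192.5,204),(291.5,158))):
    print(n,*tri(a,p,b,q))
# tray/carrier long direction at z=18 from side: fin-bottom tail corners, crop->pix
g=lambda x,y:(180+(x-400)*90/400,85+y*80/300)
for n,x,y,z in(("tail+y?",724,212,18),("yel tail",722,108,18),("noseB",480,222,18),("trayBR",740,243,12),("trayR",736,160,12)): print(n,onz(b,g(x,y),z))
g=lambda x,y:(125+x*130/400,235+y*100/308)
for n,x,y,z in(("tail",165,85,18),("noseR",345,160,18),("noseL",300,190,18),("grnA",122,103,12),("grnB",280,231,12)): print(n,onz(a,g(x,y),z))
# stage corners z=120
g=lambda x,y:(175+(x-400)*150/400,165+(y-300)*135/300)
for n,x,y in(("tailR",598,410),("tailtop",552,330),("rightfrontcorner",470,443)): print("side",n,onz(b,g(x,y),120))
g=lambda x,y:(240+x*110/400,120+(y-308)*125/292)
for n,x,y in(("L",77,497),("near",240,543),("R",285,480),("farL",155,440)): print("scene",n,onz(a,g(x,y),120))
E
```

```text
fin [ 505.74026066 -264.4441514    36.43076287] 1.2659025360190501
ball [411.69028068 296.81992177 129.60889906] 4.010789659929249
stop [725.94451306  88.94097349 125.00716447] 1.457787030564597
jar [375.62249143 -97.34906949  63.36469069] 2.801715489083818
tail+y? [ 490.38421076 -233.33984263   18.        ]
yel tail [ 467.1963473  -373.63105751   18.        ]
noseB [ 693.40736807 -256.79885819   18.        ]
trayBR [ 483.42417444 -196.55951233   12.        ]
trayR [ 467.082038   -305.24843728   12.        ]
tail [ 498.47768081 -293.48192056   18.        ]
noseR [ 694.53166735 -266.41745387   18.        ]
noseL [ 683.04174784 -315.40057648   18.        ]
grnA [ 477.69755996 -329.99267128   12.        ]
grnB [ 693.23603529 -354.51397666   12.        ]
side tailR [567.84724167 140.31989973 120.        ]
side tailtop [599.56276332  -4.4414059  120.        ]
side rightfrontcorner [718.83619447 166.05890242 120.        ]
scene L [597.46793496 -10.18873043 120.        ]
scene near [762.81054326 -15.3373119  120.        ]
scene R [727.96193934 136.93386041 120.        ]
scene farL [574.74620857 159.97807289 120.        ]
```

```bash
cat >> h.py <<'E'
def go(target,yaw):
    "turn first (about tool z), then shift in the turned axes"
    o=ctrl.get_obs();M=Ro.from_rotvec(o["orientation"]).as_matrix()
    G=np.array([[np.cos(yaw),np.sin(yaw),0],[np.sin(yaw),-np.cos(yaw),0],[0,0,-1]])
    print("t",round(o["t"],2),"pos",o["ee_pos"].round(1),"turn",Ro.from_matrix(M.T@G).as_rotvec().round(4),"shift",(G.T@(np.array(target)-o["ee_pos"])).round(1),"F",o["ft_force"].round(1),"w",round(o["width"],1))
E
python3 -c "
from h import *
go((590,-275,222),-.11)"
```

```text
t 0.15 pos [ 210.  -588.2  222.1] turn [-1.200e-03  3.000e-04  4.528e-01] shift [ 3.434e+02 -3.530e+02  1.000e-01] F [0.3 0.3 0.7] w 87.8
```

```bash
python3 -m pendant '{"grip":[1,1,1,1],"linear":[[0,0,0],[0,0,0],[0,0,0],[0,0,0]],"angular":[[0,0,0.113],[0,0,0.113],[0,0,0.113],[0,0,0.113]]}'
python3 -m pendant '{"grip":[1,1,1,1,1,1,1,1,1,1,1,1],"linear":[[28.6,-29.4,0],[28.6,-29.4,0],[28.6,-29.4,0],[28.6,-29.4,0],[28.6,-29.4,0],[28.6,-29.4,0],[28.6,-29.4,0],[28.6,-29.4,0],[28.6,-29.4,0],[28.6,-29.4,0],[28.6,-29.4,0],[28.6,-29.4,0]],"angular":[[0,0,0],[0,0,0],[0,0,0],[0,0,0],[0,0,0],[0,0,0],[0,0,0],[0,0,0],[0,0,0],[0,0,0],[0,0,0],[0,0,0]]}'
python3 -m pendant '{"grip":[1,1],"linear":[[0,0,0],[0,0,0]],"angular":[[0,0,0],[0,0,0]]}'
python3 - <<'E'
from h import *
import pickle
go((590,-275,222),-.11)
o=ctrl.get_obs();im=ctrl.get_image("wrist");cv2.imwrite("pics/w1.png",cv2.resize(im[...,::-1],(768,576),interpolation=3))
cv2.imwrite("pics/w1raw.png",im[...,::-1]);pickle.dump(cam("wrist",o),open("w1.pkl","wb"))
E
```

```text
t: 0.48
ee_pos: [210.0, -588.4, 222.3]
orientation: [-3.136, 0.18, 0.0]
ft_force: [-1.0, 0.6, -0.1]
width: 87.9
grasp_force: 0.0
t: 1.48
ee_pos: [590.9, -273.6, 222.5]
orientation: [-3.137, 0.171, 0.001]
ft_force: [-0.1, -0.7, 0.4]
width: 87.8
grasp_force: 0.0
t: 1.65
ee_pos: [590.8, -273.5, 222.1]
orientation: [-3.137, 0.166, 0.001]
ft_force: [-0.6, -0.1, -0.4]
width: 87.7
grasp_force: 0.0
t 1.65 pos [ 590.8 -273.5  222.1] turn [-0.0001  0.0006  0.0045] shift [-0.7  1.6  0.1] F [-0.6 -0.1 -0.4] w 87.7
```

View pics/w1.png

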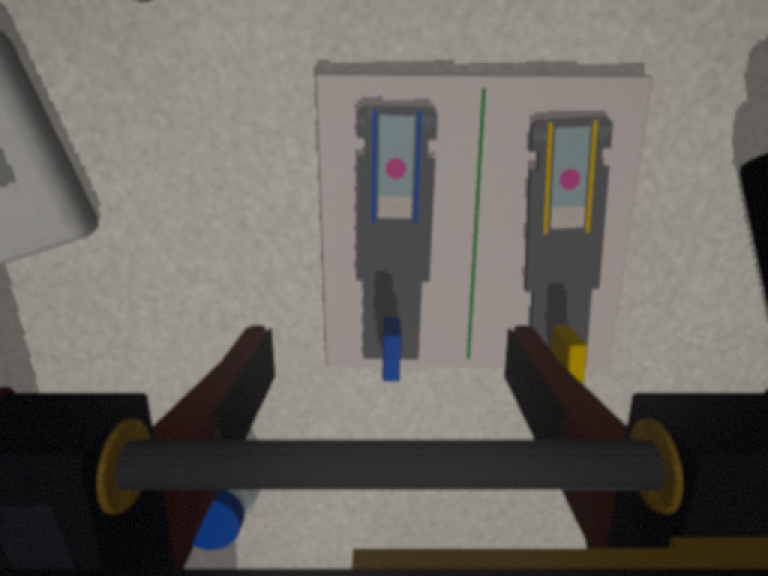

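The wrist view shows the blue carrier straight ahead, nose at (397,104) and tail at (391,358), with the fin top spanning (392,335) to (391,380) in the 1.5x picture. The yellow carrier lies to its right.

```bash
python3 - <<'E'
from h import *
import pickle
c=pickle.load(open("w1.pkl","rb"))
H=hsv(cv2.imread("pics/w1raw.png")[...,::-1].copy());h,s,v=[H[...,i].astype(int) for i in range(3)]
m=(abs(h-115)<12)&(s>130)&(v>110);m[:200]=0;m[265:]=0
ys,xs=np.nonzero(m);print("fin top rows",ys.min(),ys.max(),[(r,xs[ys==r].min(),xs[ys==r].max()) for r in range(ys.min(),ys.max()+1,5)])
# body edges by row
g=cv2.cvtColor(cv2.imread("pics/w1raw.png"),6).astype(float);g=cv2.GaussianBlur(g,(3,3),0)
P=[]
for r in list(range(115,184,6))+list(range(192,212,5)):
    row=g[r];d=np.diff(row);L=225+np.argmin(d[225:252]);Rr=272+np.argmax(d[272:300]);a,b=onz(c,(L+.5,r),18),onz(c,(Rr+.5,r),18)
    w=np.linalg.norm(a-b);
    if (r<186 and abs(w-60)<3.5) or (r>=186 and abs(w-48)<3.5):P.append((a+b)[:2]/2);print(r,L,Rr,w.round(1),((a+b)/2).round(1))
P=np.array(P);k=np.polyfit(P[:,0],P[:,1],1);yaw=np.arctan(k[0]);print("yaw",yaw)
u=np.array([np.cos(yaw),np.sin(yaw)]);col=g[:,262]
for nm,r,z,x in(("nose",69.5,18,45),("tail",238.5,18,-160),("step",187.3,18,-90),("fintopfront",223.3,58,-120),("fintopback",253.3,58,-160)):
    X=onz(c,(262,r),z);xx=X[:2]-u*x;print(nm,X.round(1),"origin->",xx.round(1), "line y",np.polyval(k,xx[0]).round(1))
print("col grad rows",[(i,round(col[i+1]-col[i])) for i in range(50,260) if abs(col[i+1]-col[i])>9])
for uv in((255.5,223.3),(267,223.3),(254.8,253.3),(266.5,253.3)):print(onz(c,uv,58).round(1))
E
```

```text
fin top rows 225 252 [(225, np.int64(257), np.int64(265)), (230, np.int64(257), np.int64(265)), (235, np.int64(257), np.int64(265)), (240, np.int64(256), np.int64(265)), (245, np.int64(256), np.int64(265)), (250, np.int64(256), np.int64(265))]
115 236 289 60.6 [ 641.6 -283.6   18. ]
121 236 289 61.0 [ 634.9 -282.9   18. ]
127 236 288 60.1 [ 628.1 -281.7   18. ]
133 236 288 60.5 [ 621.3 -281.    18. ]
139 236 288 60.8 [ 614.3 -280.3   18. ]
145 236 287 60.0 [ 607.4 -278.9   18. ]
151 236 287 60.3 [ 600.3 -278.2   18. ]
157 236 287 60.6 [ 593.1 -277.5   18. ]
163 236 287 61.0 [ 585.8 -276.7   18. ]
169 236 286 60.1 [ 578.6 -275.4   18. ]
175 236 286 60.4 [ 571.1 -274.6   18. ]
181 236 286 60.8 [ 563.6 -273.8   18. ]
192 241 280 47.9 [ 549.7 -271.7   18. ]
197 241 280 48.1 [ 543.3 -271.1   18. ]
202 240 280 49.6 [ 536.8 -269.8   18. ]
207 241 279 47.4 [ 530.2 -269.1   18. ]
yaw -0.1289524733154137
nose [ 690.4 -287.5   18. ] origin-> [ 645.8 -281.7] line y -284.2
tail [ 487.1 -266.5   18. ] origin-> [ 645.7 -287.1] line y -284.2
step [ 555.6 -273.6   18. ] origin-> [ 644.9 -285.2] line y -284.1
fintopfront [ 525.6 -270.2   58. ] origin-> [ 644.6 -285.6] line y -284.0
fintopback [ 488.  -266.3   58. ] origin-> [ 646.7 -286.9] line y -284.3
col grad rows [(50, 13), (65, -11), (66, -14), (67, -9), (75, 10), (76, 14), (77, 11), (105, -10), (143, -9), (144, -18), (145, -19), (146, -12), (252, 18), (253, 26), (254, 21), (255, 10)]
[ 526.4 -262.9   58. ]
[ 525.  -275.8   58. ]
[ 488.9 -258.    58. ]
[ 487.5 -271.5   58. ]
```

```bash
python3 -c "
from h import *
go((506.8,-266.5,26),-.127)"
```

```text
t 1.7 pos [ 589.6 -274.6  222.1] turn [-0.0001  0.0012  0.0197] shift [-83.2   2.4 196.1] F [-0.6  0.3 -0.2] w 87.6
```

```bash
python3 -m pendant '{"grip":[1,1,1,1,1,1,1,1,1],"linear":[[-28,1,16],[-28,1,16],[-27,0.4,16],[0,0,36],[0,0,36],[0,0,36],[0,0,30],[0,0,10],[0,0,0]],"angular":[[0,0,0.02],[0,0,0],[0,0,0],[0,0,0],[0,0,0],[0,0,0],[0,0,0],[0,0,0],[0,0,0]]}'
python3 -c "
from h import *
go((506.8,-266.5,26),-.127)"
python3 -m pendant '{"grip":[-1,-1,-1,-1,-1,-1,-1,-1],"linear":[[0,0,0],[0,0,0],[0,0,0],[0,0,0],[0,0,0],[0,0,0],[0,0,0],[0,0,0]],"angular":[[0,0,0],[0,0,0],[0,0,0],[0,0,0],[0,0,0],[0,0,0],[0,0,0],[0,0,0]]}'
```

```text
t: 2.45
ee_pos: [504.2, -267.6, 24.4]
orientation: [-3.133, 0.205, 0.008]
ft_force: [-0.3, 0.5, 0.7]
width: 87.8
grasp_force: 0.0
t 2.45 pos [ 504.2 -267.6   24.4] turn [-0.0019  0.0052 -0.004 ] shift [ 2.4 -1.4 -1.6] F [-0.3  0.5  0.7] w 87.8
t: 3.12
ee_pos: [507.1, -267.5, 26.9]
orientation: [3.135, -0.203, 0.0]
ft_force: [-0.6, -0.3, 0.4]
width: 38.0
grasp_force: 0.0
```

```bash
python3 -m pendant '{"grip":[-1,-1,-1,-1,-1,-1,-1,-1],"linear":[[0,0,0],[0,0,0],[0,0,0],[0,0,0],[0,0,0],[0,0,0],[0,0,0],[0,0,0]],"angular":[[0,0,0],[0,0,0],[0,0,0],[0,0,0],[0,0,0],[0,0,0],[0,0,0],[0,0,0]]}'
```

```text
t: 3.78
ee_pos: [507.0, -267.5, 26.6]
orientation: [-3.135, 0.203, 0.0]
ft_force: [0.8, -0.1, -1.3]
width: 13.8
grasp_force: 30.0
```

Gripped at 13.8 mm and 30 N. Now lift, turn to the stage's yaw, and move beside the stage for a tilted look at the guides.

```bash
python3 -m pendant '{"grip":[-1,-1,-1,-1,-1,-1,-1,-1,-1,-1,-1],"linear":[[0,0,-10],[0,0,-25],[0,0,-35],[0,0,-35],[0,0,-35],[0,0,-35],[0,0,-25],[0,0,0],[0,0,0],[0,0,0],[0,0,0]],"angular":[[0,0,0],[0,0,0],[0,0,0],[0,0,0],[0,0,0],[0,0,0],[0,0,0],[0,0,-0.11],[0,0,-0.11],[0,0,-0.11],[0,0,0]]}'
python3 -c "
from h import *
go((442,-101,230),.203)"
```

```text
t: 4.7
ee_pos: [506.7, -267.4, 227.5]
orientation: [3.125, 0.321, 0.0]
ft_force: [-0.4, -0.1, -1.1]
width: 13.8
grasp_force: 30.0
t 4.7 pos [ 506.7 -267.4  227.5] turn [ 0.0003 -0.0002  0.0017] shift [ -29.8 -176.1   -2.5] F [-0.4 -0.1 -1.1] w 13.8
```

```bash
python3 -m pendant '{"grip":[-1,-1,-1,-1,-1,-1,-1,-1,-1,-1,-1,-1],"linear":[[-6,-35,0],[-6,-35,0],[-6,-35,0],[-6,-35,0],[-6,-36,0],[0,0,0],[0,0,0],[0,0,0],[0,0,0],[0,0,0],[0,0,0],[0,0,0]],"angular":[[0,0,0],[0,0,0],[0,0,0],[0,0,0],[0,0,0],[0,0.1,0],[0,0.1,0],[0,0.1,0],[0,0.1,0],[0,0.1,0],[0,0.1,0],[0,0,0]]}'
python3 -m pendant '{"grip":[-1],"linear":[[0,0,0]],"angular":[[0,0,0]]}'
python3 - <<'E'
from h import *
import pickle
o=ctrl.get_obs();im=ctrl.get_image("wrist");cv2.imwrite("pics/w2.png",cv2.resize(im[...,::-1],(768,576),interpolation=3))
cv2.imwrite("pics/w2raw.png",im[...,::-1]);pickle.dump(cam("wrist",o),open("w2.pkl","wb"))
E
```

```text
t: 5.7
ee_pos: [440.5, -97.9, 225.3]
orientation: [-2.95, -0.297, -0.82]
ft_force: [-0.4, 0.5, -2.6]
width: 13.7
grasp_force: 30.0
t: 5.78
ee_pos: [442.1, -98.9, 226.1]
orientation: [-2.953, -0.297, -0.817]
ft_force: [0.4, -0.7, -1.8]
width: 13.5
grasp_force: 30.0
```

View pics/w2.png

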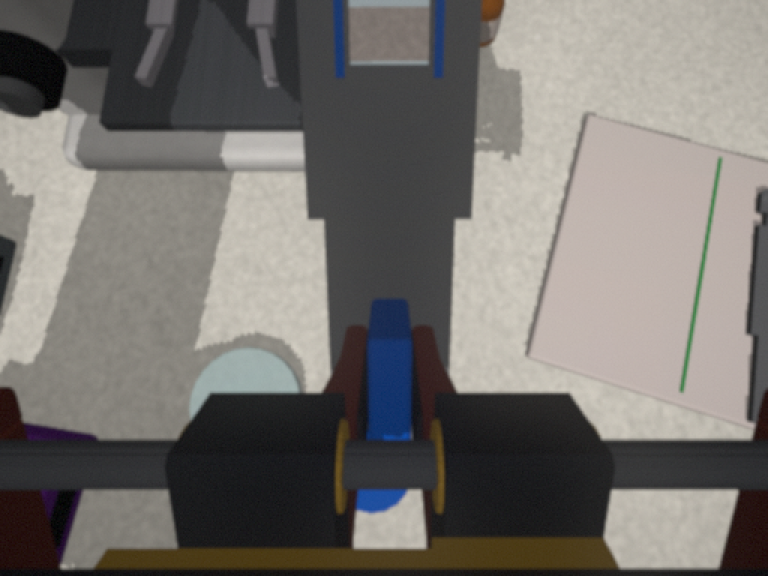

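Stage front edge at row 128 (left corner (103,126)) and the two lead-in rails at (150,80) and (270,85). A bit more tilt will show the rails themselves.

```bash
python3 -m pendant '{"grip":[-1,-1,-1,-1,-1],"linear":[[0,0,0],[0,0,0],[0,0,0],[0,0,0],[0,0,0]],"angular":[[0,0.1,0],[0,0.1,0],[0,0.1,0],[0,0,0],[0,0,0]]}'
python3 - <<'E'
from h import *
import pickle
o=ctrl.get_obs();im=ctrl.get_image("wrist");C=im[:210,:230]
cv2.imwrite("pics/w3.png",cv2.resize(C[...,::-1],None,fx=2.8,fy=2.8,interpolation=3))
cv2.imwrite("pics/w3raw.png",im[...,::-1]);pickle.dump(cam("wrist",o),open("w3.pkl","wb"))
E
```

```text
t: 6.25
ee_pos: [442.4, -93.5, 224.3]
orientation: [-2.844, -0.298, -1.039]
ft_force: [-0.5, -0.6, -1.1]
width: 13.8
grasp_force: 30.0
```

View pics/w3.png

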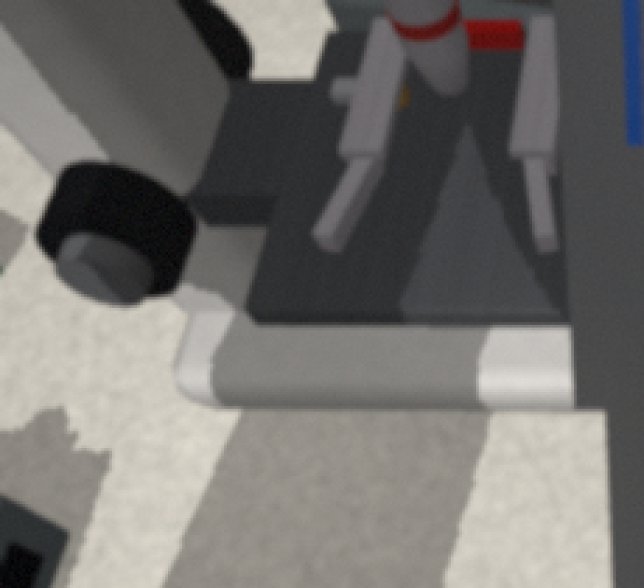

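```bash
python3 - <<'E'
from h import *
import pickle
c=pickle.load(open("w3.pkl","rb"));f=lambda x,y,z:onz(c,((x+.5)/2.8-.5,(y+.5)/2.8-.5),z)
for n,x,y,z in(("frontL(-100,75)",250,317,120),("front",400,319,120),("front",565,319,120),("Rlip end(-30,-26.25)",512,156,133),("Rlip far",524,30,133),("Llip bottom end(-30,26.25)",382,160,129),("Llip bottom far",407,60,129),("L outer end",343,150,133),("L outer far",383,18,133),("R outer end",551,155,133),("R outer far",556,20,133),("stop bottom x=46",495,46,120),("stop top",495,22,129),("obj",451,86,140),("tipL",340,250,120),("tipR",537,250,120)):
    print(n,f(x,y,z).round(1))
g=cv2.imread("pics/w3raw.png",0).astype(float)
for r in(10,20,30,40,50,60,70):print(r,[(i,int(g[r,i+1]-g[r,i-1])) for i in range(110,204) if abs(g[r,i+1]-g[r,i-1])>14])
print([ (col,[(i,int(g[i+1,col]-g[i-1,col])) for i in range(105,125) if abs(g[i+1,col]-g[i-1,col])>8]) for col in(100,120,135,150,190)])
E
```

```text
frontL(-100,75) [561.8 127.1 120. ]
front [572.7  68.4 120. ]
front [585.5   4.9 120. ]
Rlip end(-30,-26.25) [649.9  44.3 133. ]
Rlip far [722.   62.4 133. ]
Llip bottom end(-30,26.25) [641.2  99.3 129. ]
Llip bottom far [699.  110.4 129. ]
L outer end [639.7 114.3 133. ]
L outer far [717.8 127.5 133. ]
R outer end [653.5  28.8 133. ]
R outer far [730.8  50.3 133. ]
stop bottom x=46 [725.2  80.7 120. ]
stop top [729.5  79.6 129. ]
obj [675.6  77.6 140. ]
tipL [600. 105. 120.]
tipR [615.7  25.9 120. ]
10 [(116, -24), (117, -25), (118, -29), (119, -47), (120, -65), (121, -48), (131, 23), (132, 35), (133, 26), (139, -27), (140, -39), (141, -41), (142, -22), (161, 15), (162, 15), (166, -23), (186, 20), (187, 27), (188, 34), (189, 29), (197, -26), (198, -28)]
20 [(112, -37), (113, -83), (114, -99), (115, -58), (128, 23), (129, 40), (130, 32), (143, -20), (144, -23), (166, -17), (167, -15), (185, 16), (186, 34), (187, 38), (188, 25), (197, -17), (198, -25), (199, -18)]
30 [(117, 26), (118, 40), (119, 31), (141, -25), (142, -27), (143, -24), (144, -19), (153, 15), (154, 15), (184, 31), (185
[... 357 characters left out ...]
)]
60 [(122, 23), (123, 41), (124, 39), (125, 19), (130, -19), (131, -22), (132, -16), (136, -16), (137, -18), (173, -15), (185, 16), (186, 33), (187, 44), (188, 29), (194, -17), (197, -15), (198, -23)]
70 [(117, 27), (118, 42), (119, 31), (125, -21), (126, -22), (131, -15), (132, -20), (187, 27), (188, 49), (189, 37), (195, -30), (196, -41), (197, -32), (200, 17)]
[(100, [(114, 27), (115, 54), (116, 59), (117, 30)]), (120, [(114, 21), (115, 55), (116, 60), (117, 36)]), (135, [(112, -9), (114, 22), (115, 54), (116, 61), (117, 37), (118, 11)]), (150, [(111, -10), (112, -9), (114, 11), (115, 38), (116, 52), (117, 32)]), (190, [(112, -9), (114, 13), (115, 56), (116, 83), (117, 65), (118, 32)])]
```

Home works out at about (675.5, 77.5), yaw 0.20. Four independent features agree to about 2 mm: mouth, objective, lead-in tips and stage corner. Level the tool and go in front of the mouth.

```bash
python3 -m pendant '{"grip":[-1,-1,-1,-1,-1,-1,-1,-1,-1,-1,-1],"linear":[[0,0,0],[0,0,0],[0,0,0],[0,0,0],[0,0,0],[0,0,0],[0,0,0],[0,0,0],[0,0,0],[0,0,0],[0,0,0]],"angular":[[0,-0.1,0],[0,-0.1,0],[0,-0.1,0],[0,-0.1,0],[0,-0.1,0],[0,-0.1,0],[0,-0.1,0],[0,-0.1,0],[0,-0.1,0],[0,0,0],[0,0,0]]}'
python3 -c "
from h import *
go((415.8,24.9,160),.2)"
```

```text
t: 7.22
ee_pos: [443.9, -87.5, 223.4]
orientation: [-3.085, -0.364, 0.059]
ft_force: [-0.2, 0.3, -1.6]
width: 14.1
grasp_force: 30.0
t 7.22 pos [443.9 -87.5 223.4] turn [-0.0381  0.0345  0.0351] shift [  -5.2 -115.7   63.4] F [-0.2  0.3 -1.6] w 14.1
```

```bash
python3 -m pendant '{"grip":[-1,-1,-1,-1,-1,-1,-1,-1],"linear":[[0,0,0],[0,0,0],[-1,-29,0],[-1,-29,0],[-1.5,-29,0],[-1.5,-28.7,30],[0,0,33.4],[0,0,0]],"angular":[[-0.038,0.0345,0.035],[0,0,0],[0,0,0],[0,0,0],[0,0,0],[0,0,0],[0,0,0],[0,0,0]]}'
python3 -m pendant '{"grip":[-1,-1],"linear":[[0,0,0],[0,0,0]],"angular":[[0,0,0],[0,0,0]]}'
python3 -c "
from h import *
go((415.8,24.9,160),.2)
im=ctrl.get_image('side');cv2.imwrite('pics/s4.png',cv2.resize(im[90:260,160:320,::-1],(640,680))[:600])
c=cam('side')
im=ctrl.get_image('wrist');cv2.imwrite('pics/w4.png',im[...,::-1]);go((415.8,24.9,160),.2)"
```

```text
t: 7.88
ee_pos: [409.7, 25.8, 156.5]
orientation: [-3.122, -0.316, 0.015]
ft_force: [-1.3, 0.1, -2.5]
width: 13.5
grasp_force: 30.0
t: 8.05
ee_pos: [414.7, 24.6, 161.3]
orientation: [-3.123, -0.311, 0.002]
ft_force: [0.5, -0.1, -2.2]
width: 14.1
grasp_force: 30.0
t 8.05 pos [414.7  24.6 161.3] turn [-0.0033  0.0007 -0.0012] shift [ 1.1 -0.1  1.3] F [ 0.5 -0.1 -2.2] w 14.1
t 8.15 pos [415.4  24.5 161.8] turn [-0.0031 -0.0013 -0.0017] shift [ 0.5 -0.3  1.8] F [ 0.5 -0.3 -2.1] w 13.7
```

View pics/s4.png

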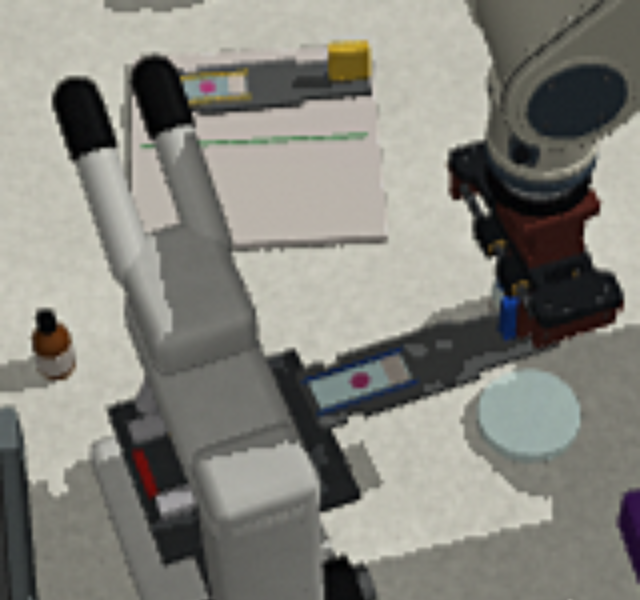

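The carrier sits level in line with the channel, nose just over the stage edge. Lower gently.

```bash
python3 -m pendant '{"grip":[-1,-1,-1,-1,-1],"linear":[[0,0,8],[0,0,8],[0,0,6],[0,0,0],[0,0,0]],"angular":[[0,0,0],[0,0,0],[0,0,0],[0,0,0],[0,0,0]]}'
python3 -m pendant '{"grip":[-1,-1,-1],"linear":[[0,0,2],[0,0,0],[0,0,0]],"angular":[[0,0,0],[0,0,0],[0,0,0]]}'
python3 -m pendant '{"grip":[-1,-1,-1],"linear":[[0,0,1.5],[0,0,0],[0,0,0]],"angular":[[0,0,0],[0,0,0],[0,0,0]]}'
python3 -c "
from h import *
go((415.8,24.9,135),.2)"
```

```text
t: 8.57
ee_pos: [413.5, 25.3, 137.6]
orientation: [-3.122, -0.313, 0.006]
ft_force: [0.4, -1.0, -1.8]
width: 13.8
grasp_force: 30.0
t: 8.82
ee_pos: [414.0, 25.4, 136.2]
orientation: [-3.122, -0.313, 0.003]
ft_force: [-0.0, 0.3, -1.8]
width: 13.9
grasp_force: 30.0
t: 9.07
ee_pos: [414.2, 25.4, 134.8]
orientation: [-3.123, -0.313, 0.002]
ft_force: [-0.6, 0.9, 0.4]
width: 13.7
grasp_force: 30.0
t 9.07 pos [414.2  25.4 134.8] turn [-0.0036  0.0012 -0.0001] shift [ 1.5  0.8 -0.2] F [-0.6  0.9  0.4] w 13.7
```

```bash
python3 -m pendant '{"grip":[-1,-1,-1,-1,-1,-1],"linear":[[8,0,-0.4],[10,0,0],[10,0,0],[10,0,0],[6,0,0],[0,0,0]],"angular":[[0,0,0],[0,0,0],[0,0,0],[0,0,0],[0,0,0],[0,0,0]]}'
python3 -m pendant '{"grip":[-1,-1,-1,-1],"linear":[[5,0,0],[5,0,0],[5,0,0],[0,0,0]],"angular":[[0,0,0],[0,0,0],[0,0,0],[0,0,0]]}'
python3 -c "
from h import *
go((675.5-137.2,77.5-27.8,135),.2)
im=ctrl.get_image('scene');cv2.imwrite('pics/s5.png',cv2.resize(im[160:235,250:340,::-1],(720,600),interpolation=3))"
```

```text
t: 9.57
ee_pos: [459.0, 34.4, 135.0]
orientation: [-3.122, -0.313, 0.001]
ft_force: [0.0, -0.1, -2.1]
width: 14.1
grasp_force: 30.0
t: 9.9
ee_pos: [472.9, 37.2, 135.1]
orientation: [-3.122, -0.313, 0.002]
ft_force: [-0.5, 0.2, -1.4]
width: 13.8
grasp_force: 30.0
t 9.9 pos [472.9  37.2 135.1] turn [-0.0035  0.0008 -0.0002] shift [66.6  0.8  0.1] F [-0.5  0.2 -1.4] w 13.8
```

View pics/s5.png

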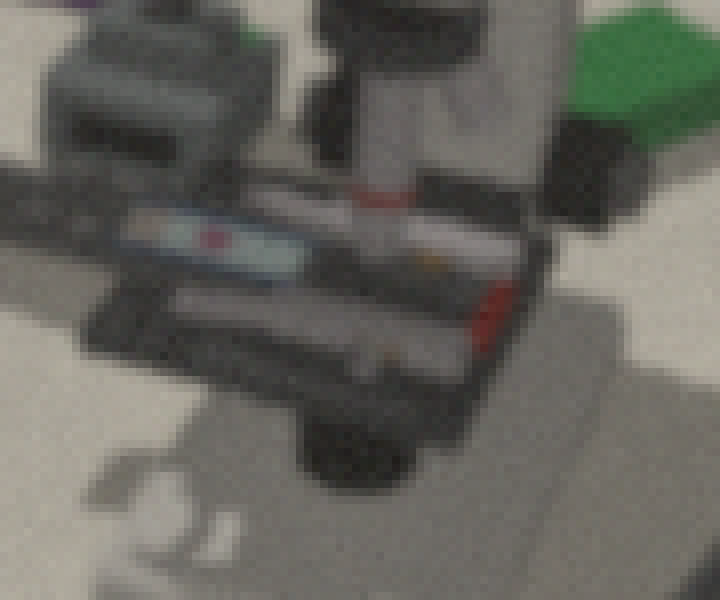

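The nose is between the lead-ins at the mouth, with no side force. Continue.

```bash
for i in 1 ; do python3 -m pendant '{"grip":[-1,-1,-1,-1],"linear":[[4,0,0],[4,0,0],[4,0,0],[0,0,0]],"angular":[[0,0,0],[0,0,0],[0,0,0],[0,0,0]]}'; done
python3 -m pendant '{"grip":[-1,-1,-1,-1],"linear":[[4,0,0],[4,0,0],[4,0,0],[0,0,0]],"angular":[[0,0,0],[0,0,0],[0,0,0],[0,0,0]]}'
python3 -c "
from h import *
go((675.5-137.2,77.5-27.8,135),.2);print(ctrl.get_obs()['moment'])"
```

```text
t: 10.28
ee_pos: [484.5, 39.6, 135.0]
orientation: [-3.122, -0.313, 0.002]
ft_force: [-0.9, -1.0, -2.0]
width: 13.9
grasp_force: 30.0
t: 10.62
ee_pos: [496.3, 42.0, 135.0]
orientation: [-3.122, -0.313, 0.002]
ft_force: [-0.3, -0.6, -1.7]
width: 13.8
grasp_force: 30.0
t 10.62 pos [496.3  42.  135. ] turn [-0.0036  0.0009 -0.0002] shift [42.7  0.8 -0. ] F [-0.3 -0.6 -1.7] w 13.8
[0.00790439 0.10212763 0.00984855]
```

```bash
python3 -m pendant '{"grip":[-1,-1,-1,-1],"linear":[[4,0,0],[4,0,0],[4,0,0],[0,0,0]],"angular":[[0,0,0],[0,0,0],[0,0,0],[0,0,0]]}'
python3 -m pendant '{"grip":[-1,-1,-1,-1],"linear":[[4,0,0],[4,0,0],[4,0,0],[0,0,0]],"angular":[[0,0,0],[0,0,0],[0,0,0],[0,0,0]]}'
python3 -m pendant '{"grip":[-1,-1,-1,-1,-1],"linear":[[3,0,0],[3,0,0],[3,0,0],[3,0,0],[0,0,0]],"angular":[[0,0,0],[0,0,0],[0,0,0],[0,0,0],[0,0,0]]}'
python3 -c "
from h import *
go((675.5-137.2,77.5-27.8,135),.2);print(ctrl.get_obs()['moment'])"
```

```text
t: 10.95
ee_pos: [508.1, 44.4, 135.0]
orientation: [-3.122, -0.313, 0.002]
ft_force: [0.3, 0.2, -2.3]
width: 14.0
grasp_force: 30.0
t: 11.28
ee_pos: [519.4, 46.7, 134.9]
orientation: [-3.122, -0.313, 0.003]
ft_force: [-0.8, -0.0, -1.2]
width: 13.9
grasp_force: 30.0
t: 11.7
ee_pos: [531.4, 49.1, 134.9]
orientation: [-3.122, -0.313, 0.002]
ft_force: [0.4, -0.2, -1.8]
width: 14.0
grasp_force: 30.0
t 11.7 pos [531.4  49.1 134.9] turn [-0.0036  0.001  -0.0002] shift [ 6.9  0.8 -0.1] F [ 0.4 -0.2 -1.8] w 14.0
[ 0.01724241  0.09494529 -0.01797344]
```

```bash
python3 -m pendant '{"grip":[-1,-1,-1,-1,-1],"linear":[[2,0,0],[2,0,0],[1,0,0],[0,0,0],[0,0,0]],"angular":[[0,0,0],[0,0,0],[0,0,0],[0,0,0],[0,0,0]]}'
python3 -m pendant '{"grip":[-1,-1,-1],"linear":[[2,0,0],[0,0,0],[0,0,0]],"angular":[[0,0,0],[0,0,0],[0,0,0]]}'
python3 -m pendant '{"grip":[-1,-1,-1],"linear":[[1.5,0,0],[0,0,0],[0,0,0]],"angular":[[0,0,0],[0,0,0],[0,0,0]]}'
```

```text
t: 12.12
ee_pos: [535.9, 50.0, 134.9]
orientation: [-3.122, -0.313, 0.002]
ft_force: [0.5, -0.5, -1.5]
width: 13.8
grasp_force: 30.0
t: 12.37
ee_pos: [537.9, 50.4, 134.9]
orientation: [-3.122, -0.313, 0.002]
ft_force: [1.6, 0.0, -2.1]
width: 14.0
grasp_force: 30.0
t: 12.62
ee_pos: [539.2, 50.7, 134.9]
orientation: [-3.122, -0.313, 0.002]
ft_force: [1.2, 0.0, -1.8]
width: 14.0
grasp_force: 30.0
```

```bash
python3 -c "
from h import *
go((675.5-137.2,77.5-27.8,135),.2);print(ctrl.get_obs()['moment'])
im=ctrl.get_image('scene');cv2.imwrite('pics/s6.png',cv2.resize(im[160:235,250:340,::-1],(720,600),interpolation=3))"
```

```text
t 12.62 pos [539.2  50.7 134.9] turn [-0.0036  0.0012 -0.0002] shift [-1.1  0.8 -0.1] F [ 1.2  0.  -1.8] w 14.0
[ 0.01067702 -0.09736628  0.03076271]
```

View pics/s6.png

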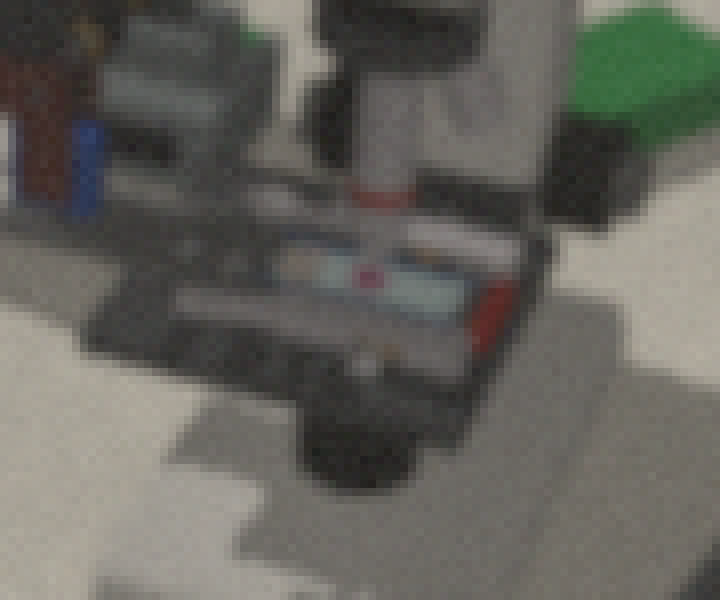

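The carrier is in the channel under the lips, with the slide up near the red stop at (490,310). The +x pull suggests the detent is engaging. Push on until the stop reacts.

```bash
python3 -m pendant '{"grip":[-1,-1,-1],"linear":[[1.5,0,0],[0,0,0],[0,0,0]],"angular":[[0,0,0],[0,0,0],[0,0,0]]}'
python3 -m pendant '{"grip":[-1,-1,-1],"linear":[[1,0,0],[0,0,0],[0,0,0]],"angular":[[0,0,0],[0,0,0],[0,0,0]]}'
```

```text
t: 12.92
ee_pos: [540.4, 51.0, 134.8]
orientation: [-3.122, -0.313, 0.004]
ft_force: [0.8, 0.2, -2.0]
width: 13.9
grasp_force: 30.0
t: 13.17
ee_pos: [541.3, 51.2, 134.8]
orientation: [-3.122, -0.313, 0.004]
ft_force: [-0.5, -1.0, -0.7]
width: 13.8
grasp_force: 30.0
```

```bash
python3 -m pendant '{"grip":[-1,-1,-1],"linear":[[1,0,0],[0,0,0],[0,0,0]],"angular":[[0,0,0],[0,0,0],[0,0,0]]}'
python3 -m pendant '{"grip":[-1,-1,-1],"linear":[[1,0,0],[0,0,0],[0,0,0]],"angular":[[0,0,0],[0,0,0],[0,0,0]]}'
```

```text
t: 13.42
ee_pos: [541.7, 51.3, 134.7]
orientation: [-3.122, -0.313, 0.005]
ft_force: [-4.0, -0.9, 1.1]
width: 14.0
grasp_force: 30.0
t: 13.67
ee_pos: [541.7, 51.4, 134.6]
orientation: [-3.123, -0.313, 0.008]
ft_force: [-7.0, -0.8, 4.2]
width: 14.1
grasp_force: 30.0
```

The stop is reached: Fx is −7 N with no further travel. Relax and release.

```bash
python3 -m pendant '{"grip":[-1,-1,-1],"linear":[[-2.2,0,0],[0,0,0],[0,0,0]],"angular":[[0,0,0],[0,0,0],[0,0,0]]}'
python3 -m pendant '{"grip":[1,1,1,1,1,1],"linear":[[0,0,0],[0,0,0],[0,0,0],[0,0,0],[0,0,0],[0,0,0]],"angular":[[0,0,0],[0,0,0],[0,0,0],[0,0,0],[0,0,0],[0,0,0]]}'
python3 -c "
from h import *
go((675.5-137.2,77.5-27.8,235),.2)"
```

```text
t: 13.92
ee_pos: [541.4, 51.1, 134.8]
orientation: [-3.122, -0.313, 0.003]
ft_force: [-1.2, -0.1, -0.4]
width: 13.8
grasp_force: 30.0
t: 14.42
ee_pos: [541.3, 51.1, 134.9]
orientation: [-3.122, -0.313, 0.003]
ft_force: [-0.6, -0.6, -1.3]
width: 50.3
grasp_force: 0.0
t 14.42 pos [541.3  51.1 134.9] turn [-0.0037  0.0016 -0.0002] shift [  -3.2    0.8 -100.1] F [-0.6 -0.6 -1.3] w 50.3
```

```bash
python3 -m pendant '{"grip":[1,1,1,1,1,1,1,1,1,1,1,1],"linear":[[0,0,-15],[0,0,-30],[0,0,-35],[0,0,-35],[-35,0,0],[-35,0,0],[-35,0,0],[-20,0,0],[0,0,0],[0,0,0],[0,0,0],[0,0,0]],"angular":[[0,0,0],[0,0,0],[0,0,0],[0,0,0],[0,0,0],[0,0,0],[0,0,0],[0,0.1,0],[0,0.1,0],[0,0.1,0],[0,0.1,0],[0,0.1,0]]}'
python3 -m pendant '{"grip":[1,1,1,1],"linear":[[0,0,0],[0,0,0],[0,0,0],[0,0,0]],"angular":[[0,0.1,0],[0,0.1,0],[0,0,0],[0,0,0]]}'
python3 - <<'E'
from h import *
import pickle
o=ctrl.get_obs();im=ctrl.get_image("wrist");cv2.imwrite("pics/w7.png",cv2.resize(im[:250,:,::-1],None,fx=1.55,fy=1.55,interpolation=3))
cv2.imwrite("pics/w7raw.png",im[...,::-1]);pickle.dump(cam("wrist",o),open("w7.pkl","wb"))
E
```

```text
t: 15.42
ee_pos: [419.0, 25.6, 251.0]
orientation: [-2.979, -0.297, -0.768]
ft_force: [0.4, 1.7, 0.2]
width: 88.2
grasp_force: 0.0
t: 15.75
ee_pos: [419.1, 29.8, 250.0]
orientation: [-2.899, -0.296, -0.946]
ft_force: [0.4, -0.3, -0.1]
width: 88.0
grasp_force: 0.0
```

View pics/w7.png

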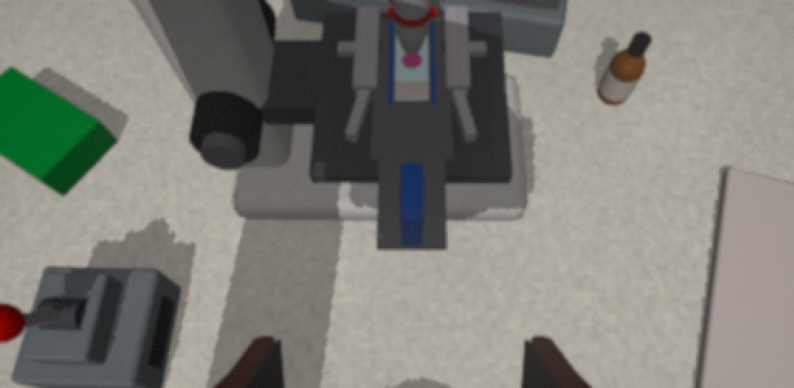

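The blue carrier is in place, lying under both lips with its tail beyond the stage. The bottle and tray are undisturbed, and the grey lamp with its red ball is at the lower left (5,322).

```bash
python3 - <<'E'
from h import *
import pickle
c=pickle.load(open("w7.pkl","rb"));f=lambda x,y,z:onz(c,((x+.5)/1.55-.5,(y+.5)/1.55-.5),z)
u=np.array([np.cos(.2),np.sin(.2)]);n=np.array([-u[1],u[0]])
fl,fr=f(311,179,120),f(511,179,120);mid=(fl+fr)[:2]/2
print(fl,fr,np.linalg.norm(fl-fr),"yaw",np.arctan2(-(fr-fl)[0],(fr-fl)[1]*-1))
yaw=np.arctan2((fr-fl)[0],-(fr-fl)[1]);u=np.array([np.cos(yaw),np.sin(yaw)]);n=np.array([-u[1],u[0]])
for nm,x,y,z in(("tailL",377,247,126),("tailR",446,247,126),("stepL",371,157,126),("stepR",452,157,126),("dot",412,60,127),("finback",412,244,166)):
    p=f(x,y,z)[:2]-mid;print(nm,"stage x",(p@u-100).round(1),"y",(p@n).round(1))
go((412,297,230),.2)
b=cam("side");H=hsv(cv2.imread("pics/side0.png")[...,::-1].copy())
a=lambda x,y:(175+(x-400)*150/400,165+(y-300)*135/300)
for nm,x,y,z in(("c1",684,507,50),("c2",763,483,50),("c3",793,540,50),("c4",714,566,50)):print(nm,onz(b,a(x,y),z).round(1))
E
```

```text
[561.19558376 129.53277965 120.        ] [590.04961839 -13.30116015 120.        ] 145.71921518705756 yaw -0.19932851501568516
tailL stage x -156.9 y 22.7
tailR stage x -156.8 y -24.1
stepL stage x -85.3 y 28.9
stepR stage x -85.3 y -30.0
dot stage x 3.6 y -0.7
finback stage x -173.0 y -0.9
t 15.8 pos [420.   29.9 250.5] turn [-0.0158 -0.6328  0.0043] shift [  45.3 -263.4   20.5] F [0.  0.3 0.4] w 87.8
c1 [490.9 269.6  50. ]
c2 [392.6 250.   50. ]
c3 [380.6 339.5  50. ]
c4 [476.4 359.9  50. ]
```

```bash
python3 -m pendant '{"grip":[-1,-1,-1,-1,-1,-1,-1,-1,-1],"linear":[[0,0,0],[0,0,0],[0,0,0],[0,0,0],[0,0,0],[0,0,0],[0,0,0],[0,0,0],[0,0,0]],"angular":[[0,-0.09,0],[0,-0.09,0],[0,-0.09,0],[0,-0.09,0],[0,-0.09,0],[0,-0.09,0],[-0.016,-0.093,0.004],[0,0,0],[0,0,0]]}'
python3 - <<'E'
from h import *
import pickle
c=pickle.load(open("w7.pkl","rb"))
for X in((412,297,130),(437.5,302,72),(409,296,125)):print(proj(c,X)*1.55)
b=cam("side");print("purple ball",onz(b,(347.2,207.3),125),onz(b,(379.9,280.9),125),"grey",onz(b,(310.9,250.3),124.7))
a=cam("scene");print("grey scene",onz(a,(265.4,147.6),124.7))
go((367,288,215),.2)
E
```

```text
t: 16.55
ee_pos: [421.2, 31.5, 250.1]
orientation: [-3.122, -0.326, -0.045]
ft_force: [0.8, 1.1, 0.1]
width: 31.3
grasp_force: 0.0
[ -6.8175514  323.55103109]
[ 64.05148695 310.69001321]
[ -1.40995168 330.27806683]
purple ball [265.32850169 171.81709882 125.        ] [246.20739896 422.61406961 125.        ] grey [412.49261714 295.50454801 124.7       ]
grey scene [403.89496929 305.55986001 124.7       ]
t 16.55 pos [421.2  31.5 250.1] turn [ 0.0002 -0.029   0.0083] shift [  -2.2 -262.1   35.1] F [0.8 1.1 0.1] w 31.3
```

```bash
python3 -m pendant '{"grip":[-1,-1,-1,-1,-1,-1,-1,-1,-1,-1],"linear":[[0,0,0],[0,-30,0],[0,-38,0],[0,-38,0],[0,-38,0],[0,-38,0],[0,-38,15],[0,-42,20],[0,0,0],[0,0,0]],"angular":[[0,-0.029,0.008],[0,0,0],[0,0,0],[0,0,0],[0,0,0],[0,0,0],[0,0,0],[0,0,0],[0,0,0],[0,0,0]]}'
python3 - <<'E'
from h import *
go((367,288,115),.2)
im=ctrl.get_image("wrist");H=hsv(im);h,s,v=[H[...,i].astype(int) for i in range(3)]
c=cam("wrist")
for b in blobs(((h<6)|(h>174))&(s>140)&(v>80),40):print(b,onz(c,b[0],124.7).round(1))
E
```

```text
t: 17.38
ee_pos: [367.0, 284.5, 216.8]
orientation: [-3.125, -0.319, 0.003]
ft_force: [0.3, 0.1, -0.0]
width: 0.6
grasp_force: 0.0
t 17.38 pos [367.  284.5 216.8] turn [-0.001   0.0017  0.0032] shift [  0.7  -3.4 101.8] F [ 0.3  0.1 -0. ] w 0.6
([257.5, 129.9], 752, [243, 115, 30, 31]) [414.  294.4 124.7]
([89.8, 278.8], 613, [76, 265, 29, 29]) [247.6 420.3 124.7]
```

The ball is straight ahead at (414, 294), 48 mm in front of the shut fingers. Descend and push.

```bash
python3 -m pendant '{"grip":[-1,-1,-1,-1,-1],"linear":[[0,0,35],[0,0,35],[0,0,25],[0,0,5],[0,0,0]],"angular":[[0,0,0],[0,0,0],[0,0,0],[0,0,0],[0,0,0]]}'
python3 -m pendant '{"grip":[-1,-1,-1,-1,-1,-1,-1,-1,-1],"linear":[[10,0,0],[10,0,0],[8,0,0],[8,0,0],[8,0,0],[8,0,0],[8,0,0],[8,0,0],[0,0,0]],"angular":[[0,0,0],[0,0,0],[0,0,0],[0,0,0],[0,0,0],[0,0,0],[0,0,0],[0,0,0],[0,0,0]]}'
python3 -m pendant '{"grip":[-1,-1,-1,-1],"linear":[[5,0,0],[5,0,0],[4,0,0],[0,0,0]],"angular":[[0,0,0],[0,0,0],[0,0,0],[0,0,0]]}'
```

```text
t: 17.85
ee_pos: [367.9, 282.5, 117.1]
orientation: [-3.126, -0.31, 0.006]
ft_force: [0.5, -1.2, 1.0]
width: 0.3
grasp_force: 0.0
t: 18.6
ee_pos: [436.6, 298.5, 117.6]
orientation: [-3.123, -0.313, 0.0]
ft_force: [-0.5, 0.5, -0.1]
width: -0.2
grasp_force: 0.0
t: 18.93
ee_pos: [441.7, 298.7, 116.6]
orientation: [3.124, 0.312, -0.026]
ft_force: [-23.6, -2.0, 15.1]
width: 0.3
grasp_force: 11.9
```

```bash
python3 -m pendant '{"grip":[-1,-1,-1,-1,-1,-1,-1],"linear":[[-12,0,0],[-15,0,0],[-25,0,0],[-25,0,-25],[0,0,-35],[0,0,-35],[0,0,0]],"angular":[[0,0,0],[0,0,0],[0,0,0],[0,0,0],[0,0,0],[0,0,0],[0,0,0]]}'
python3 - <<'E'
from h import *
im=ctrl.get_image("side");H=hsv(im);h,s,v=[H[...,i].astype(int) for i in range(3)];c=cam("side")
for b in blobs(((h<6)|(h>174))&(s>140)&(v>80),20):
    if b[0][0]>250:print(b,onz(c,b[0],124.7).round(1))
o=ctrl.get_obs();im2=ctrl.get_image("wrist");H=hsv(im2);h,s,v=[H[...,i].astype(int) for i in range(3)];w=cam("wrist",o)
for b in blobs(((h<6)|(h>174))&(s>140)&(v>80),40):print(b,onz(w,b[0],124.7).round(1))
A=cv2.resize(im[165:300,175:345,::-1],(510,405),interpolation=3);cv2.imwrite("pics/s8.png",A)
E
```

```text
t: 19.52
ee_pos: [376.2, 287.6, 218.6]
orientation: [-3.118, -0.314, -0.012]
ft_force: [0.3, 0.0, 1.1]
width: 0.2
grasp_force: 0.0
([294.9, 256.9], 48, [291, 254, 9, 7]) [463.2 307.8 124.7]
([379.7, 280.9], 55, [376, 277, 8, 9]) [246.6 422.4 124.7]
([260.0, 75.0], 841, [245, 59, 32, 34]) [463.7 304.4 124.7]
([92.9, 285.1], 435, [79, 275, 28, 19]) [250.8 420.3 124.7]
```

View pics/s8.png

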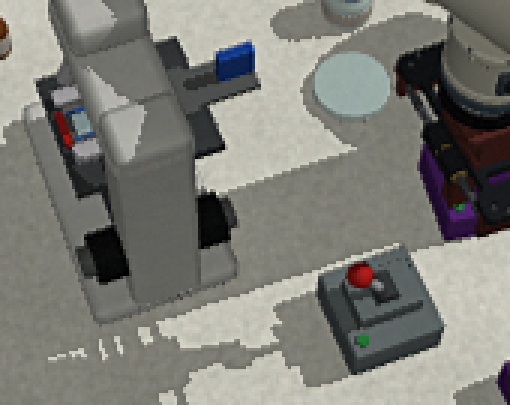

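The lever has swung over to +x, but the measured ball travel is 51–52 mm where full travel is 57.5 mm. That is possibly only about 0.88 rad, so I'll push once more to be sure.

```bash
python3 -c "
from h import *
go((420,296.5,122),.2)"
```

```text
t 19.62 pos [374.3 286.  214.2] turn [-0.0039 -0.0027  0.0004] shift [46.9 -1.2 92.2] F [ 0.2 -0.2 -0.1] w 0.7
```

```bash
python3 -m pendant '{"grip":[-1,-1,-1,-1,-1,-1,-1,-1],"linear":[[0,0,30],[0,0,35],[0,0,25],[15,0,2],[16,0,0],[16,-1,0],[0,0,0],[0,0,0]],"angular":[[0,0,0],[0,0,0],[0,0,0],[0,0,0],[0,0,0],[0,0,0],[0,0,0],[0,0,0]]}'
python3 -m pendant '{"grip":[-1,-1,-1,-1,-1,-1],"linear":[[5,0,0],[5,0,0],[4,0,0],[4,0,0],[0,0,0],[0,0,0]],"angular":[[0,0,0],[0,0,0],[0,0,0],[0,0,0],[0,0,0],[0,0,0]]}'
python3 -m pendant '{"grip":[-1,-1,-1,-1],"linear":[[2,0,0],[2,0,0],[0,0,0],[0,0,0]],"angular":[[0,0,0],[0,0,0],[0,0,0],[0,0,0]]}'
python3 -c "
from h import *
im=ctrl.get_image('side');H=hsv(im);h,s,v=[H[...,i].astype(int) for i in range(3)];c=cam('side')
for b in blobs(((h<6)|(h>174))&(s>140)&(v>80),10):
    if 250<b[0][0]<340:print(b,onz(c,b[0],124.7).round(1))
"
```

```text
t: 20.28
ee_pos: [418.4, 295.1, 119.2]
orientation: [-3.125, -0.313, 0.006]
ft_force: [-0.1, 0.5, 0.4]
width: 0.7
grasp_force: 0.0
t: 20.78
ee_pos: [436.7, 299.3, 120.7]
orientation: [-3.124, -0.313, 0.002]
ft_force: [0.0, -1.1, 0.1]
width: 0.4
grasp_force: 0.0
t: 21.12
ee_pos: [440.5, 300.1, 120.6]
orientation: [-3.124, -0.313, 0.003]
ft_force: [-0.9, -0.4, 1.0]
width: 0.4
grasp_force: 0.2
([321.1, 232.8], 16, [318, 230, 6, 6]) [368.2 244.5 124.7]
([294.8, 256.7], 53, [291, 253, 8, 8]) [463.3 307.1 124.7]
```

```bash
python3 -m pendant '{"grip":[-1,-1,-1],"linear":[[2,0,0],[0,0,0],[0,0,0]],"angular":[[0,0,0],[0,0,0],[0,0,0]]}'
python3 -m pendant '{"grip":[-1,-1,-1],"linear":[[2,0,0],[0,0,0],[0,0,0]],"angular":[[0,0,0],[0,0,0],[0,0,0]]}'
python3 -c "
from h import *
im=ctrl.get_image('side');H=hsv(im);h,s,v=[H[...,i].astype(int) for i in range(3)];c=cam('side')
for b in blobs(((h<6)|(h>174))&(s>140)&(v>80),10):
    if 250<b[0][0]<340:print(b,onz(c,b[0],124.7).round(1))
# expected ball pixels with the pivot taken half-way in lean, from the off position
u=np.array([np.cos(.2),np.sin(.2)])
off=np.array([412.5,295.5]);piv=off+60*np.sin(.5)*u
for q in(.8,.9,1.0):print(q,proj(c,[*(piv+60*np.sin(q-.5)*u),72+60*np.cos(q-.5)]).round(1))"
```

```text
t: 21.42
ee_pos: [440.9, 300.0, 120.4]
orientation: [-3.125, -0.313, 0.008]
ft_force: [-6.1, -0.6, 4.4]
width: 0.6
grasp_force: 3.1
t: 21.67
ee_pos: [441.2, 299.9, 120.2]
orientation: [-3.126, -0.313, 0.013]
ft_force: [-12.1, -1.4, 8.3]
width: 0.3
grasp_force: 6.0
([320.6, 232.6], 16, [318, 229, 6, 7]) [369.5 243.6 124.7]
([294.7, 256.6], 51, [291, 253, 8, 8]) [463.5 306.8 124.7]
0.8 [296.5 254.9]
0.9 [294.7 255.9]
1.0 [292.9 257. ]
```

At 12 N the lever doesn't move, though 1–2 N should swing it, so it is at its end stop. Retreat clear and hand in.

```bash
python3 -m pendant '{"grip":[-1,-1,-1,-1,-1,-1,-1,-1],"linear":[[-8,0,0],[-15,0,0],[-25,0,0],[-25,0,-20],[0,0,-35],[0,0,-35],[0,0,0],[0,0,0]],"angular":[[0,0,0],[0,0,0],[0,0,0],[0,0,0],[0,0,0],[0,0,0],[0,0,0],[0,0,0]]}'
python3 -c "
from h import *
im=ctrl.get_image('side');H=hsv(im);h,s,v=[H[...,i].astype(int) for i in range(3)]
print([b for b in blobs(((h<6)|(h>174))&(s>140)&(v>80),10) if 250<b[0][0]<340])
print(ctrl.close_job())"
```

```text
t: 22.38
ee_pos: [374.4, 287.2, 212.7]
orientation: [-3.121, -0.314, -0.005]
ft_force: [0.9, -1.1, -0.4]
width: 0.4
grasp_force: 0.0
[([294.9, 256.9], 49, [291, 254, 9, 7])]
the job is handed in; nothing more can be done
None
```

The blue carrier is on the stage, pushed to the red stop and released, and the lamp lever is over against its end stop. I handed the job in at about 22 s; no verdict came back, and the roller snap and lever angle (about 0.9–1.0 rad) are inferred from forces and camera images.

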